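# Show the underside of a triaxial top cap to the inspection camera

## Robot

A 6-joint arm with a two-finger parallel gripper is mounted at the origin on the work surface. World frame = base frame: x ahead of the robot, y to its left, z up, the work surface at z = 0. Lengths are in m, angles in rad, forces in N, time in s.
With the tool pointing down it reaches from about 0.25 to 0.725 m from the base axis. Payload 4 kg.
Tool frame: the origin (TCP) lies midway between the tips of the shut fingers; the grasp point (between the pads) lies 19 mm behind it; z points along the fingers, y is the line along which they close (so a half turn about z gives the same grasp; the last joint's range is limited). The gripper opens to 85 mm and grips with 20 to 120 N. Pads are 22 mm wide; open, the fingers measure 114 mm over their backs; the gripper's body (76 mm by 85 mm) begins 54 mm behind the grasp point. The pads swing forward as they close: fully open they stand 13 mm farther back than shut.
Start: joints at [1.155, 0.241, 0.005, 1.335, 0, 1.571], TCP at [0.202, 0.457, 0.231] pointing down, gripper open.
Joint ranges: [-2.72, 2.72], [-1.05, 1.87], [-1.09, 1.28], [-1.99, 2.15], [-1.42, 1.44], [-3.14, 3.14]. Speed limits (rad/s): [2.79, 2.79, 3.14, 3.14, 3.14, 3.14].

## Interface

Orientations are given as a unit quaternion [x, y, z, w].
In Python, from workcell import bot gives the robot as it stands.
- The arm moves only by the tool move_arm, never from a script. Its argument "motion" is a list of rows, each an object of numbers: "x", "y", "z": the shift along the tool's x, y, z in cm; "yaw": the turn about the tool's z in degrees. A call has 1 to 20 rows; each row is the pose to reach, as a shift and turn from the pose commanded when the call began, along the tool's axes at that moment; what a row does not reach only later rows make up. A row lasts 1/8 s, in which the tool goes at most 62.5 mm and 10.7 degrees, less where a joint would pass 70% of its speed; a pose out of reach is approached as far as the arm can. A call with a gripper value outside its range is refused whole. "gripper" is the opening, from -1 (shut) to 1 (fully open), set as the call begins (left out, the last holds). The fingers move at their own pace and stop on an object; the grip force is fixed at half the most. Time passes only in rows, so rows that repeat a pose let the fingers close. It gives the time, the measured TCP pose, the force, the opening and the grip force at its end, in the units of the state.
- bot.get_obs(): the state, without advancing time (a new reading comes with each control period).
- bot.camera(name): name is "scene" or "top" or "wrist"; returns the picture (420x560x3 uint8, blue, green, red); there is no depth.
- bot.camera_model(name): a dict with "K" (3x3 intrinsics, pixels), "dist" ([k1, k2, p1, p2, k3] as OpenCV has them; the pictures are not rectified), "world_from_camera" (4x4, takes a point from camera to world coordinates). Camera axes: x right, y down, z forward; pixel columns grow to the right and rows downward; lengths in m; the calibration is good to about 2 mm. A picture is of the moment at which its call begins: read the wrist's pose just before it. camera_model takes no time and is no camera call; for the wrist camera it gives the pose at the moment of the call.
- bot.job_done(): hands the job in; it is judged then, once.
Trained networks look in the newest picture that a camera, given by its name, has taken for a name from the list of things; names that differ only in an ending like _2 or _b are one class to them, and where a whole thing is asked for, a point or a joint stands for the part that bears it (a point fixed in the world has none). Each returns a list of dicts, best first, with "score" (0 to 1); they miss things now and then, are a little off and sometimes report something else, mostly with a low value. They report only what shows in the picture. A call takes as long as a camera call. They do not tell look-alikes from the thing itself.
- bot.cut_out(camera, name): "mask" (420x560 bool, what is visible of it) and "centre" ([row, column] in pixels, amid what is visible of it).
The state is a dict: "clock": time; "joint_pos": joint angles; "joint_vel": joint speeds; "tau": joint torques, N m; "eef_pos": TCP position; "tool_rot": TCP orientation; "ft_force": force on the tool from outside, world axes, zero at the start; "ft_torque": the same for the moment, N m; "grip_width": finger opening in m; "grasp_force": force on a finger pad.
Only numpy, scipy, OpenCV 4.12 (cv2) and the standard library are available. Lean on these libraries where they do the work, as an engineer would, in place of code of your own. Each camera call takes 0.05 s, during which the arm holds its last target. There are 200 camera calls.

## Task

The compliance test on the aluminium dummy specimen is over and the triaxial cell is open: lift the dark top cap off the dummy, leaving the dummy standing on its pedestal, and show the cap's underside to the inspection camera so that the drain holes can be checked. Hold the underside square to the lens, centred in front of it at the working distance of 120 mm, and turned so that the two drain holes lie level, side by side, in the picture. Finish while still holding the cap there in the air, quite still; do not knock the camera or disturb the other things on the bench.

Things in the scene. Friction and masses are not known exactly. Their poses are not given: they have to be found in the camera images.
- top_cap: Dark round top cap, 50 mm diameter, 40 mm high (shallow O-ring grooves in its side), about 130 g, lying loose on the dummy, tubes already off. Origin: centre of its underside; z up. Two brass tube fittings (11 mm wide) stand 16 mm above its top at y = +15.5 and -15.5 mm; the two drain holes open in the underside right below them. A half turn about z makes no difference
- cap_face (a point): centre of the top cap's underside (same point and axes as top_cap)
- cap_top (a point): centre of the top cap's top face, 40 mm above its underside; same axes as top_cap
- dummy: Bright aluminium cylinder (dummy specimen), 50 mm diameter, 100 mm high, about 0.55 kg, standing loose on the pedestal under the cap. Same diameter as the cap: fingers reaching below the cap's underside would grip both. Origin: centre of its underside, z up
- pedestal_top (a point): centre of the top of the cell's pedestal, 55 mm above the bench. The fixed cell base is a black round plate, 230 mm across, 25 mm thick, with three steel studs up to 60 mm above the bench at 90 mm radius, and a valve block on its +x side reaching 155 mm from the centre, 48 mm high. Axes of the base, z up
- camera_lens (a point): centre of the lens front of the inspection camera: blue box, black lens in a white ring light 60 mm across, looking obliquely up and across the bench towards the robot's right (-y, give or take 30 degrees), 54 to 69 degrees above level. z: out of the lens along the line of sight; y: level, sideways in the picture. The head is held in its yoke by friction and tilts about a level axis 45 mm behind this point
- camera_focus (a point): point in the air on the lens's line of sight, 120 mm in front of the lens, where the centre of the cap's underside belongs; same axes as camera_lens. In the right attitude the cap's z points along this z (away from the lens) and the cap's y lies along this y, either way round
- star_knob0: black five-lobed star knob, 42 mm across, 17 mm high, lying on the bench; origin at the centre of its underside. Leave alone
- star_knob1: a second star knob, the same
- star_knob2: a third star knob, the same
- stretcher: aluminium membrane stretcher tube, 64 mm diameter, 130 mm high, standing on the bench; origin at the centre of its foot. Leave alone
- porous_disc: pale stone-coloured porous disc, 50 mm diameter, 6 mm thick, on the bench; origin at the centre of its underside. Leave alone
- spare_cap: mid-grey spare cap for a larger specimen, 70 mm diameter, 30 mm high, no fittings, standing on the bench; origin at the centre of its underside. Leave alone
- wash_bottle: white plastic bottle with a red cap, 62 mm diameter, 160 mm high; origin at the centre of its underside. Leave alone
- spanner: open-ended spanner, 160 mm long, lying on the bench; x along its length. Leave alone
- camera_stand: the inspection camera's foot with its yoke and head (see camera_lens). Origin on the bench, 80 mm in front of (on its -x side of) the point below the tilting axis, which is 100 mm up; foot 130 x 110 mm, reaching 50 mm before and 80 mm behind that axis; the lens looks towards its own -x and up. Total height about 150 mm. Leave alone
There are look-alikes about, which are no part of the job. What is meant by the top_cap is not brown, and is the smaller of those in its own colour. What is shaped like the dummy but yellow is not meant.

How it is judged:
By the outcome, as a careful person would: the job done as asked, in the order asked, and still so for the second after the job is handed in, while the arm keeps its last pose, push and grip.
It also fails if it takes over 35 s, if anything falls off the work surface, if the arm or the gripper's body presses on something with over 40 N, if the wrist force passes 120 N, or if a joint passes its speed limit or range.

## Working session

There is one attempt and no reset: what is moved stays moved. The work goes in short steps, Python scripts to look and compute and a tool call to move; the robot and the scene stay as the last step left them, time stands still between calls to the robot, and variables do not carry over. Pictures are saved under pics/ and viewed, at most 12 in all, crops included, and the job is handed in when it is done.

Besides the shell and the picture viewer there is one more tool, called after ">>>" as name(argument=value, ...), one argument or row to a line, values as JSON. move_arm: Moves the arm, as the interface text tells. Its arguments: {"type":"object","properties":{"motion":{"type":"array"},"gripper":{"type":"number"}},"required":["motion"]}

```bash
mkdir -p pics; ls
python3 - <<'E'
from workcell import bot
import cv2,numpy as np
for n in ["scene","top"]:
    im=bot.camera(n); cv2.imwrite(f"pics/{n}0.png",im)
    m=bot.camera_model(n); print(n,np.round(m["K"],1).tolist(),m["dist"],np.round(m["world_from_camera"],3).tolist())
    for t in ["top_cap","dummy","camera_lens","camera_stand","pedestal_top","spare_cap","stretcher"]:
        try: print(t,[(round(d["score"],2),np.round(d["centre"]).tolist(),int(d["mask"].sum())) for d in bot.cut_out(n,t)])
        except Exception as e: print(t,e)
o=bot.get_obs();print(o)
E
```

```text
pics
scene [[443.7, 0.0, 275.1], [0.0, 443.7, 207.3], [0.0, 0.0, 1.0]] [-0.07557379  0.          0.          0.          0.        ] [[0.399, 0.498, -0.77, 1.496], [0.917, -0.203, 0.344, -0.466], [0.015, -0.843, -0.538, 0.833], [0.0, 0.0, 0.0, 1.0]]
top_cap [(0.77, [246.0, 164.0], 577), (0.73, [242.0, 220.0], 426), (0.67, [288.0, 329.0], 392)]
dummy [(0.87, [268.0, 219.0], 621), (0.6, [232.0, 134.0], 608), (0.41, [239.0, 218.0], 505)]
camera_lens [(0.63, [203.0, 389.0], 409)]
camera_stand [(0.66, [224.0, 385.0], 1591)]
pedestal_top [(0.82, [298.0, 227.0], 5199), (0.65, [224.0, 268.0], 122), (0.45, [223.0, 383.0], 1508), (0.3, [266.0, 217.0], 590)]
spare_cap [(0.6, [276.0, 125.0], 145), (0.33, [268.0, 310.0], 136)]
stretcher [(0.83, [183.0, 376.0], 546), (0.32, [204.0, 382.0], 465)]
top [[488.2, 0.0, 278.9], [0.0, 488.2, 207.4], [0.0, 0.0, 1.0]] [-0.05896395  0.          0.          0.          0.        ] [[-0.018, -0.989, 0.144, 0.35], [-1.0, 0.016, -0.019, -0.03], [0.016, -0.144, -0.989, 1.496], [0.0, 0.0, 0.0, 1.0]]
top_cap [(0.81, [169.0, 345.0], 312), (0.73, [253.0, 375.0], 477)
[... 380 characters left out ...]
'joint_pos': array([1.15500772e+00, 2.40558100e-01, 4.99938147e-03, 1.33518528e+00,
       1.15186885e-05, 1.57082217e+00]), 'joint_vel': array([ 7.16425026e-04, -1.14062417e-03,  1.03756097e-03,  4.88955460e-05,
       -2.34759117e-03,  4.66374835e-04]), 'tau': array([ 6.73489631e-04, -3.72150636e+01,  2.52679253e+01,  8.32052156e-04,
        2.31221532e-05,  9.88978968e-06]), 'eef_pos': array([0.20195477, 0.45740551, 0.23132718]), 'tool_rot': array([ 2.06412645e-01,  9.78465032e-01,  2.67880137e-05, -2.35711716e-07]), 'ft_force': array([ 0.28637192, -0.11737599,  1.03919642]), 'ft_torque': array([-0.0347542 , -0.01501483, -0.0122173 ]), 'grasp_force': 0.0, 'grip_width': 0.0851557564926147}
```

View pics/scene0.png

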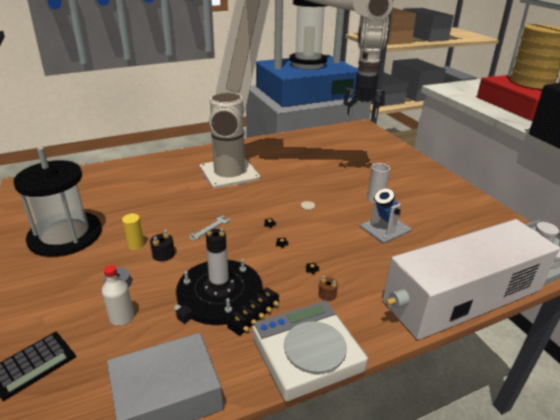

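View pics/top0.png

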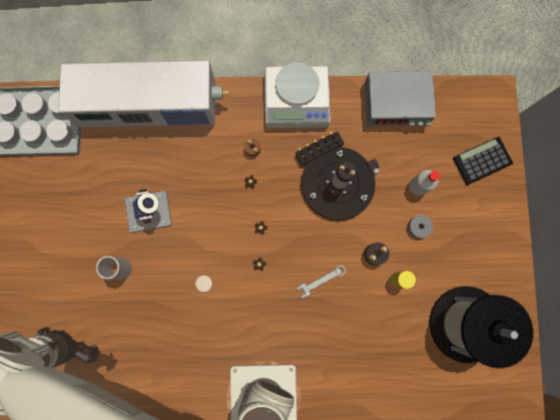

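Scene: a dark cap with fittings sits on the bright cylinder at scene (217,240) / top (345,169). Its rivals are a wider dark cap on the bench, scene (163,246) / top (376,253), and a brown one, scene (328,288) / top (250,147). The yellow cylinder is at scene (134,232). The inspection camera is at scene (387,205) / top (147,207). I choose the cap on the bright dummy and check it in a crop.

```bash
cat > h.py <<'E'
from workcell import bot
import cv2,numpy as np
from scipy.spatial.transform import Rotation as R
def ray(n,rc,m=None):
    m=m or bot.camera_model(n); T=np.array(m["world_from_camera"])
    p=cv2.undistortPoints(np.array([[[rc[1],rc[0]]]],float),np.array(m["K"]),np.array(m["dist"]))[0,0]
    return T[:3,3],T[:3,:3]@np.array([p[0],p[1],1.])
def atz(n,rc,z,m=None):
    c,d=ray(n,rc,m); return c+d*(z-c[2])/d[2]
def tri(obs):
    A=np.zeros((3,3));b=np.zeros(3)
    for c,d in obs:
        d=d/np.linalg.norm(d);P=np.eye(3)-np.outer(d,d);A+=P;b+=P@c
    x=np.linalg.solve(A,b); return x,[np.linalg.norm((np.eye(3)-np.outer(d,d)/(d@d))@(x-c)) for c,d in obs]
def proj(n,X,m=None):
    m=m or bot.camera_model(n);T=np.linalg.inv(m["world_from_camera"])
    return cv2.projectPoints(np.atleast_2d(X).astype(float),cv2.Rodrigues(T[:3,:3])[0],T[:3,3],np.array(m["K"]),np.array(m["dist"]))[0][:,0,::-1]
E
python3 - <<'E'
from h import *
np.set_printoptions(precision=3,suppress=True)
s=cv2.imread("pics/scene0.png");t=cv2.imread("pics/top0.png")
c=lambda im,r,k,h=60,w=60:cv2.resize(im[r-h//2:r+h//2,k-w//2:k+w//2],(400,300),interpolation=cv2.INTER_CUBIC)
cv2.imwrite("pics/crop1.png",np.vstack([np.hstack([c(s,250,218,60,80),c(s,210,386,60,80)]),np.hstack([c(t,172,340,60,80),c(t,208,148,60,80)])]))
print("cap",tri([ray("scene",(235,217)),ray("top",(169,345))]),atz("top",(169,345),.2))
print("lens",tri([ray("scene",(199,387)),ray("top",(204,148))]))
for n,rc,z in [("stretcher",(267,108),.13),("disc",(284,204),0),("base",(184,338),.025),("knob1",(228,261),.01),("bigcap",(253,376),.04),("stud",(211,341),.06),("brown",(147,251),.04)]: print(n,atz("top",rc,z))
m=bot.camera_model("wrist");o=bot.get_obs();Rt=R.from_quat(o["tool_rot"]).as_matrix();T=np.array(m["world_from_camera"])
print("wrist K",m["K"],m["dist"],"\ncam in tool",Rt.T@T[:3,:3],Rt.T@(T[:3,3]-o["eef_pos"]),"\ntool",Rt)
E
```

```text
cap (array([ 0.642, -0.238,  0.193]), [np.float64(0.0006877730795723291), np.float64(0.0006877730795723187)]) [ 0.641 -0.236  0.2  ]
lens (array([0.567, 0.322, 0.123]), [np.float64(0.005265436165761254), np.float64(0.005265436165761151)])
stretcher [0.388 0.424 0.13 ]
disc [0.336 0.174 0.   ]
base [ 0.633 -0.24   0.025]
knob1 [ 0.503 -0.002  0.01 ]
bigcap [ 0.419 -0.345  0.04 ]
stud [ 0.544 -0.241  0.06 ]
brown [0.75  0.025 0.04 ]
wrist K [[315.825   0.    280.63 ]
 [  0.    315.825 209.178]
 [  0.      0.      1.   ]] [0.002 0.    0.    0.    0.   ] 
cam in tool [[ 0.    -0.945 -0.328]
 [ 1.     0.001 -0.001]
 [ 0.001 -0.328  0.945]] [ 0.085 -0.    -0.143] 
tool [[-0.915  0.404  0.   ]
 [ 0.404  0.915  0.   ]
 [ 0.     0.    -1.   ]]
```

View pics/crop1.png

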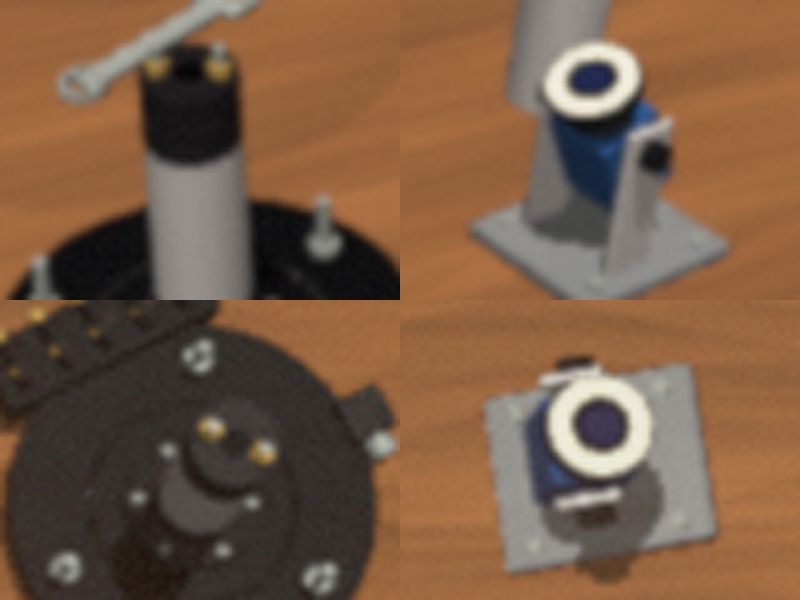

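The crop confirms the small dark cap with two brass fittings on the bright cylinder. The lens ring centre is near top (148,203.6) and scene (384.6,196.4). I'll go over the camera for a close look with the wrist.

>>> move_arm(
  motion=[
    {"x": -5,"y": 0.3,"z": -2},
    {"x": -10,"y": 0.6,"z": -4},
    {"x": -15,"y": 0.9,"z": -6},
    {"x": -20,"y": 1.2,"z": -7},
    {"x": -25,"y": 1.5,"z": -7},
    {"x": -30,"y": 1.8,"z": -7},
    {"x": -34,"y": 2.1,"z": -7},
    {"x": -34,"y": 2.1,"z": -7},
  ],
  gripper=1,
)

```text
invalid input at $.motion[0]: expected keys x, y, z, yaw
```

Run:
```python
from h import *
np.set_printoptions(precision=4,suppress=True)
m=bot.camera_model("wrist");im=bot.camera("wrist");cv2.imwrite("pics/w1.png",im)
np.save("w1.npy",m["world_from_camera"])
o=bot.get_obs();print(o["clock"],o["eef_pos"],o["tool_rot"],o["joint_pos"],np.array(m["world_from_camera"]))
for d in bot.cut_out("wrist","camera_lens"):print(d["score"],d["centre"],d["mask"].sum())
p=[atz("top",x,.205) for x in [(167.6,342.2),(172.4,352.6)]];v=p[0]-p[1];print(p,np.linalg.norm(v),np.degrees(np.arctan2(v[1],v[0])))
print(tri([ray("scene",(196.4,384.6)),ray("top",(203.6,148))]))
```

```text
0.85 [0.202  0.4574 0.2313] [0.2064 0.9785 0.0001 0.    ] [ 1.155   0.2405  0.005   1.3352 -0.      1.5708] [[ 0.4036  0.8645  0.2996  0.1241]
 [ 0.915  -0.3809 -0.1332  0.4915]
 [-0.0011  0.3279 -0.9447  0.3742]
 [ 0.      0.      0.      1.    ]]
[array([ 0.6435, -0.2275,  0.205 ]), array([ 0.6298, -0.2553,  0.205 ])] 0.03100443101690987 63.800004752362895
(array([0.5653, 0.3162, 0.1334]), [np.float64(0.0020725954619119705), np.float64(0.002072595461911734)])
```

View pics/w1.png

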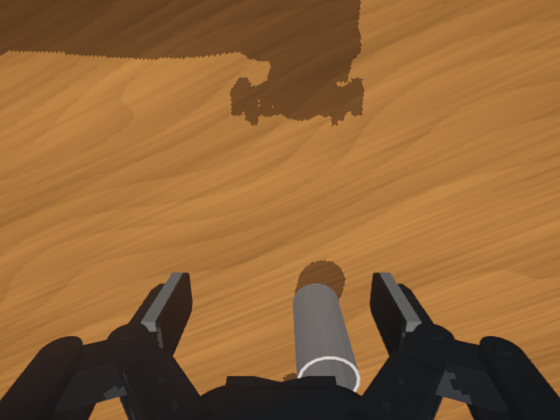

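The move needs all four keys in each row. The picture is just the bench under the start pose, with the stretcher at (325,340).

>>> move_arm(
  motion=[
    {"x": -5,"y": 0.3,"z": -2,"yaw": 0},
    {"x": -10,"y": 0.6,"z": -4,"yaw": 0},
    {"x": -15,"y": 0.9,"z": -6,"yaw": 0},
    {"x": -20,"y": 1.2,"z": -7,"yaw": 0},
    {"x": -25,"y": 1.5,"z": -7,"yaw": 0},
    {"x": -30,"y": 1.8,"z": -7,"yaw": 0},
    {"x": -34,"y": 2.1,"z": -7,"yaw": 0},
    {"x": -34,"y": 2.1,"z": -7,"yaw": 0},
  ],
  gripper=1,
)

```text
clock: 1.9
eef_pos: [0.5239, 0.3376, 0.2998]
tool_rot: [0.208, 0.978, -0.001, -0.0]
ft_force: [-1.5, 0.4, -0.7]
grip_width: 0.085
grasp_force: 0.0
```

Run:
```python
from h import *
np.set_printoptions(precision=4,suppress=True)
m=bot.camera_model("wrist");im=bot.camera("wrist");cv2.imwrite("pics/w2.png",im)
np.save("w2.npy",m["world_from_camera"])
o=bot.get_obs();print(o["clock"],o["eef_pos"],o["tool_rot"],o["joint_pos"])
for d in bot.cut_out("wrist","camera_lens"):print(d["score"],d["centre"],d["mask"].sum())
```

```text
1.95 [0.5224 0.3384 0.3003] [ 0.2076  0.9782 -0.0004 -0.0006] [0.5747 0.4912 0.5462 1.6272 0.0003 0.9929]
0.61 [214.8, 293.3] 4282
0.5 [337.4, 20.1] 3143
```

View pics/w2.png

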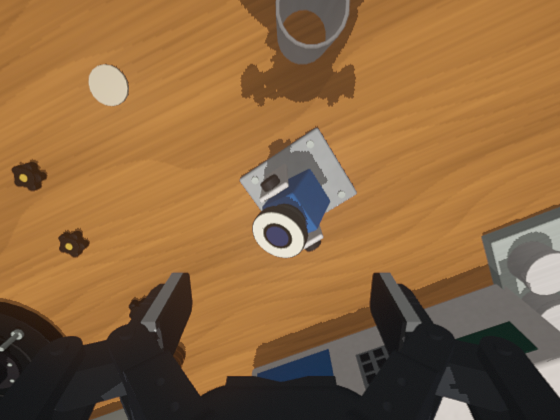

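Wrist view: the ring light is centred near pixel (280,232), the two tilt knobs near (270,183) and (313,243), and the foot at (300,180). I fit the ring contour in all three pictures with a single model (pivot x and y, heading, elevation).

```bash
cat > fit.py <<'E'
from h import *
from scipy.optimize import least_squares
np.set_printoptions(precision=4,suppress=True)
views=[("wrist",cv2.imread("pics/w2.png"),dict(bot.camera_model("wrist"),world_from_camera=np.load("w2.npy")),(232,280),40),
("top",cv2.imread("pics/top0.png"),bot.camera_model("top"),(203.6,148),15),("scene",cv2.imread("pics/scene0.png"),bot.camera_model("scene"),(196.4,384.6),14)]
pts=[]
for n,im,m,(r,c),h in views:
    hsv=cv2.cvtColor(im,cv2.COLOR_BGR2HSV); k=((hsv[...,2]>165)&(hsv[...,1]<70)).astype(np.uint8)
    w=np.zeros_like(k);cv2.circle(w,(int(c),int(r)),h,1,-1);k&=w
    nl,lab,st,_=cv2.connectedComponentsWithStats(k); k=(lab==1+np.argmax(st[1:,4])).astype(np.uint8)
    q=cv2.convexHull(max(cv2.findContours(k,0,cv2.CHAIN_APPROX_NONE)[0],key=len))
    e=cv2.fitEllipse(q); print(n,e); pts.append(e)
def model(p):
    x,y,h,el=p[:4]; hd=np.array([np.cos(h),np.sin(h),0]); d=hd*np.cos(el)+np.array([0,0,np.sin(el)])
    L=np.array([x,y,.1])+.045*d; s=np.array([-hd[1],hd[0],0]); return L,d,s,np.cross(d,s)
t=np.linspace(0,2*np.pi,60,endpoint=False)
def res(p,only=None):
    L,d,s,u=model(p);out=[]
    for (n,im,m,_,_),e in zip(views,pts):
        if only and n not in only: continue
        X=L+.03*(np.cos(t)[:,None]*s+np.sin(t)[:,None]*u)
        q=proj(n,X,m)[:,::-1].astype(np.float32)
        f=cv2.fitEllipse(q.reshape(-1,1,2))
        M=lambda e:(lambda a,A,B:np.array([[np.cos(a),-np.sin(a)],[np.sin(a),np.cos(a)]])@np.diag([A*A,B*B])@np.array([[np.cos(a),np.sin(a)],[-np.sin(a),np.cos(a)]])/4)(np.radians(e[2]),e[1][0],e[1][1])
        Z=M(e)-M(f); sc=np.sqrt(np.trace(M(e)))
        out+=[e[0][0]-f[0][0],e[0][1]-f[0][1],Z[0,0]/sc,Z[0,1]/sc,Z[1,1]/sc]
    return np.array(out)
for o in (None,["wrist"],["wrist","top"],["top","scene"]):
    r=least_squares(lambda p:res(p,o),[.567,.34,-np.pi/2,1.05],x_scale=[.01,.01,.1,.1]);L,d,s,u=model(r.x)
    print(o,r.x[:2],np.degrees(r.x[2:]),"L",L,"focus",L+.12*d,"d",d,r.fun.round(1))
w=views[0][2]; a,b=[atz("wrist",q,.1,w) for q in [(183,270),(243,313)]]; print("axis",a,b,(a+b)/2,np.degrees(np.arctan2(*(b-a)[[1,0]])))
E
python3 fit.py
```

```text
wrist ((277.6995849609375, 234.72694396972656), (40.03059768676758, 54.66707229614258), 123.040771484375)
top ((146.5879669189453, 201.1734619140625), (19.57813835144043, 24.843429565429688), 131.19215393066406)
scene ((383.89825439453125, 195.17922973632812), (14.34980297088623, 19.081876754760742), 75.43494415283203)
None [0.5679 0.3368] [-90.2976  59.8108] L [0.5678 0.3142 0.1389] focus [0.5675 0.2538 0.2426] d [-0.0026 -0.5028  0.8644] [-1.2 -0.   0.1 -1.4 -2.6 -0.9 -0.9  1.2  1.5  0.6 -0.3 -0.4 -0.2  0.7
 -0.2]
['wrist'] [0.5672 0.3369] [-89.6048  60.01  ] L [0.5674 0.3144 0.139 ] focus [0.5678 0.2544 0.2429] d [ 0.0034 -0.4998  0.8661] [-1.2  0.4 -0.1 -1.4 -2.5]
['wrist', 'top'] [0.5688 0.3366] [-90.7699  60.4876] L [0.5685 0.3145 0.1392] focus [0.5677 0.2554 0.2436] d [-0.0066 -0.4926  0.8702] [-1.7 -0.6 -0.1 -1.2 -2.7 -0.8 -0.7  1.1  1.5  0.6]
['top', 'scene'] [0.567 0.34 ] [-90.      60.1605] L [0.567  0.3176 0.139 ] focus [0.567  0.2579 0.2431] d [-0.     -0.4976  0.8674] [ 0.3 -1.2  1.1  1.5  0.6 -1.1 -0.  -0.3  0.7 -0.1]
axis [0.5213 0.3248 0.1   ] [0.6091 0.3409 0.1   ] [0.5652 0.3329 0.1   ] 10.408091027459214
```

Run:
```python
from h import *
np.set_printoptions(precision=4,suppress=True)
im=cv2.imread("pics/w2.png");m=dict(bot.camera_model("wrist"),world_from_camera=np.load("w2.npy"))
c=[atz("wrist",q,.01,m) for q in [(128,318),(190,357),(181,240)]];
for i,j in((0,1),(2,0)):
    v=c[j]-c[i];print(np.linalg.norm(v),np.degrees(np.arctan2(v[1],v[0])))
x,y,w,h=225,115,140,140
a=cv2.resize(im[y:y+h,x:x+w],(560,560),interpolation=cv2.INTER_CUBIC)
hsv=cv2.cvtColor(im,cv2.COLOR_BGR2HSV)
for r in range(205,262,4): print(r,[ (int(hsv[r,k,1]),int(hsv[r,k,2])) for k in range(250,312,6)])
cv2.imwrite("pics/w2c.png",a)
```

```text
0.1036732842117726 10.410850938187327
0.12915246867667107 100.09663374049812
205 [(155, 191), (134, 177), (2, 166), (88, 98), (75, 88), (57, 63), (63, 61), (46, 72), (106, 103), (118, 112), (121, 112)]
209 [(154, 190), (154, 186), (15, 121), (82, 62), (75, 61), (68, 60), (65, 59), (56, 64), (28, 63), (127, 124), (117, 113)]
213 [(153, 182), (154, 182), (49, 94), (24, 205), (26, 199), (42, 97), (64, 60), (61, 59), (52, 64), (114, 110), (115, 111)]
217 [(153, 180), (94, 109), (22, 234), (22, 234), (22, 234), (22, 234), (23, 211), (61, 59), (61, 59), (24, 63), (120, 119)]
221 [(154, 179), (22, 235), (22, 234), (21, 234), (22, 235), (21, 234), (22, 234), (25, 203), (64, 60), (61, 63), (144, 168)]
225 [(155, 174), (22, 234), (22, 234), (72, 71), (81, 60), (55, 83), (22, 235), (21, 233), (44, 81), (68, 60), (141, 165)]
229 [(156, 185), (22, 234), (22, 233), (75, 99), (78, 104), (79, 103), (60, 77), (22, 234), (22, 235), (67, 61), (141, 166)]
233 [(155, 176), (22, 234), (23, 236), (76, 104), (77, 103), (77, 103), (53, 77), (21, 235), (22, 234), (69, 59), (24, 117)]
237 [(156, 182), (21, 235
[... 183 characters left out ...]
(26, 210), (22, 234), (42, 98), (13, 216)]
245 [(155, 170), (157, 172), (22, 235), (22, 236), (56, 64), (71, 94), (86, 59), (22, 235), (22, 234), (33, 107), (20, 150)]
249 [(156, 173), (156, 181), (150, 177), (21, 234), (22, 235), (23, 219), (22, 234), (22, 234), (21, 234), (115, 169), (56, 68)]
253 [(155, 179), (154, 176), (153, 178), (134, 179), (22, 235), (22, 234), (22, 234), (21, 234), (38, 160), (156, 183), (156, 180)]
257 [(157, 180), (157, 182), (156, 176), (154, 180), (158, 177), (92, 174), (32, 193), (130, 153), (157, 179), (157, 177), (156, 181)]
261 [(157, 177), (158, 178), (156, 178), (154, 175), (154, 174), (154, 177), (155, 178), (157, 174), (156, 177), (156, 178), (158, 177)]
```

View pics/w2c.png

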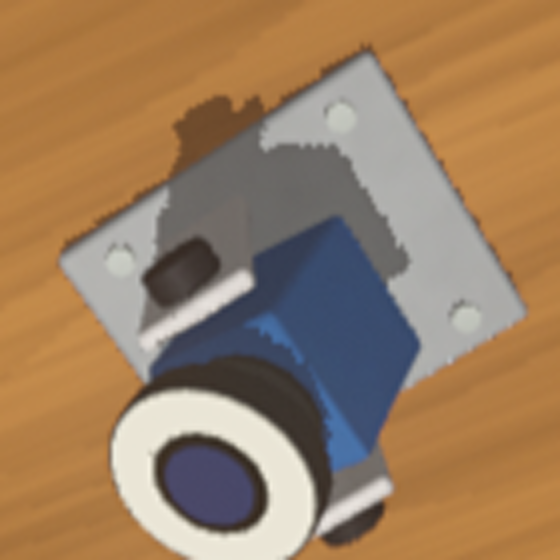

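The crop shows a clean white ring at (278,235) on a foot whose edges give a heading of about -79.7°. I refit with a stricter threshold.

```bash
sed -i 's/(hsv\[...,2\]>165)&(hsv\[...,1\]<70)/(hsv[...,2]>(195 if n=="wrist" else 165))\&(hsv[...,1]<(60 if n=="wrist" else 70))/; s/-np.pi\/2,1.05/-1.39,1.05/' fit.py; python3 fit.py
```

```text
wrist ((277.75628662109375, 234.8194122314453), (39.385353088378906, 53.920875549316406), 123.0493392944336)
top ((146.5879669189453, 201.1734619140625), (19.57813835144043, 24.843429565429688), 131.19215393066406)
scene ((383.89825439453125, 195.17922973632812), (14.34980297088623, 19.081876754760742), 75.43494415283203)
None [0.564  0.3353] [-79.8316  60.9535] L [0.5678 0.3138 0.1393] focus [0.5781 0.2565 0.2442] d [ 0.0857 -0.4779  0.8742] [-0.7 -0.1 -1.8 -1.5 -1.2 -1.  -0.9  1.1  1.4  0.8 -0.2 -0.3 -0.5  0.3
 -0.5]
['wrist'] [0.5653 0.3379] [-79.6411  60.1606] L [0.5694 0.3159 0.139 ] focus [0.5801 0.2572 0.2431] d [ 0.0895 -0.4895  0.8674] [-3.1 -0.5 -1.7 -1.6 -1. ]
['wrist', 'top'] [0.5651 0.3376] [-80.5904  60.9163] L [0.5687 0.316  0.1393] focus [0.5783 0.2585 0.2442] d [ 0.0795 -0.4795  0.8739] [-3.  -0.1 -1.8 -1.4 -1.3 -0.2 -0.6  1.1  1.4  0.8]
['top', 'scene'] [0.5644 0.338 ] [-78.6307  59.4094] L [0.5689 0.3155 0.1387] focus [0.581  0.2556 0.242 ] d [ 0.1003 -0.4989  0.8608] [-0.5 -0.5  1.2  1.3  0.9 -0.8 -0.6 -0.5  0.3 -0.7]
axis [0.5213 0.3248 0.1   ] [0.6091 0.3409 0.1   ] [0.5652 0.3329 0.1   ] 10.408091027459214
```

```bash
python3 - <<'E'
s=open("fit.py").read()
s=s.replace("r=least_squares(lambda p:res(p,o),[.567,.34,-1.39,1.05],x_scale=[.01,.01,.1,.1])","r=least_squares(lambda q:res(np.array([.566,.336,-1.39,1.05])+q,o),np.zeros(4)+1e-3,diff_step=3.0,x_scale=[.01,.01,.1,.1]);r.x=r.x+np.array([.566,.336,-1.39,1.05])")
s=s.replace("diff_step=3.0","diff_step=2.0,method='trf'")
open("fit.py","w").write(s)
E
sed -i 's/method=.trf./jac=lambda q:np.stack([(res(np.array([.566,.336,-1.39,1.05])+q+e,o)-res(np.array([.566,.336,-1.39,1.05])+q-e,o))\/(2*e.sum()) for e in np.diag([2e-3,2e-3,.02,.02])],1)/; s/diff_step=2.0,//' fit.py; python3 fit.py
```

```text
wrist ((277.75628662109375, 234.8194122314453), (39.385353088378906, 53.920875549316406), 123.0493392944336)
top ((146.5879669189453, 201.1734619140625), (19.57813835144043, 24.843429565429688), 131.19215393066406)
scene ((383.89825439453125, 195.17922973632812), (14.34980297088623, 19.081876754760742), 75.43494415283203)
None [0.5636 0.3358] [-78.9831  59.7357] L [0.5679 0.3135 0.1389] focus [0.5794 0.2541 0.2425] d [ 0.0963 -0.4947  0.8637] [-0.5 -0.1 -1.5 -1.7 -0.8 -1.2 -0.9  1.1  1.3  0.9 -0.1 -0.5 -0.5  0.3
 -0.6]
['wrist'] [0.5632 0.3361] [-78.6895  58.4106] L [0.5678 0.313  0.1383] focus [0.5802 0.2513 0.2406] d [ 0.1027 -0.5137  0.8518] [-0.  -0.1 -1.1 -2.  -0.5]
['wrist', 'top'] [0.5635 0.3362] [-78.5649  59.0432] L [0.5681 0.3135 0.1386] focus [0.5803 0.253  0.2415] d [ 0.102  -0.5042  0.8576] [-0.5 -0.2 -1.3 -1.9 -0.6 -1.2 -0.8  1.2  1.3  0.9]
['top', 'scene'] [0.5665 0.3338] [-82.8579  64.7776] L [0.5689 0.3148 0.1407] focus [0.5752 0.2641 0.2493] d [ 0.053  -0.4228  0.9047] [-0.5 -0.4  0.8  1.5  0.7 -0.7 -0.  -0.7  0.2  0.1]
axis [0.5213 0.3248 0.1   ] [0.6091 0.3409 0.1   ] [0.5652 0.3329 0.1   ] 10.408091027459214
```

The heading is about -79° and the elevation about 59°, so the focus is near (0.58,0.253,0.242). Now I go above the cap, which is near (0.637,-0.241) with its fitting axis at 64°.

>>> move_arm(
  motion=[
    {"x": -2,"y": -3,"z": 0,"yaw": 0},
    {"x": -5,"y": -7,"z": 0,"yaw": 0},
    {"x": -8,"y": -11.5,"z": 0,"yaw": 0},
    {"x": -11,"y": -16,"z": 0,"yaw": 0.5},
    {"x": -14,"y": -20,"z": 0,"yaw": 1},
    {"x": -17,"y": -24,"z": 0,"yaw": 1.5},
    {"x": -20,"y": -28.5,"z": 0,"yaw": 2},
    {"x": -23,"y": -33,"z": 0,"yaw": 2},
    {"x": -26,"y": -37,"z": 0,"yaw": 2},
    {"x": -29,"y": -41.5,"z": 0,"yaw": 2},
    {"x": -32,"y": -45.5,"z": 1,"yaw": 2},
    {"x": -34,"y": -48.4,"z": 2,"yaw": 2},
    {"x": -34,"y": -48.4,"z": 2,"yaw": 2},
    {"x": -34,"y": -48.4,"z": 2,"yaw": 2},
  ],
)

```text
clock: 3.75
eef_pos: [0.637, -0.2392, 0.2818]
tool_rot: [0.223, 0.975, 0.0, 0.0]
ft_force: [0.2, 0.1, 0.2]
grip_width: 0.0849
grasp_force: 0.0
```

Run:
```python
from h import *
np.set_printoptions(precision=4,suppress=True)
m=bot.camera_model("wrist");im=bot.camera("wrist");np.save("w3.npy",m["world_from_camera"])
o=bot.get_obs();print(o["clock"],o["eef_pos"],o["tool_rot"],o["joint_pos"])
for d in bot.cut_out("wrist","top_cap"):print(d["score"],d["centre"],d["mask"].sum())
print("pred fittings",proj("wrist",[[.6435,-.2275,.211],[.6298,-.2553,.211],[.6365,-.2415,.195]],m))
cv2.imwrite("pics/w3.png",im)
```

```text
3.8 [ 0.6372 -0.2389  0.2823] [0.2224 0.975  0.0002 0.0004] [-0.359   0.6328  0.7371  1.6743  0.0005  0.0896]
0.89 [165.8, 503.7] 2077
0.86 [34.1, 105.0] 4939
0.59 [211.6, 276.7] 3629
pred fittings [[224.2933 299.5702]
 [223.9264 257.0018]
 [216.3185 278.244 ]]
```

View pics/w3.png

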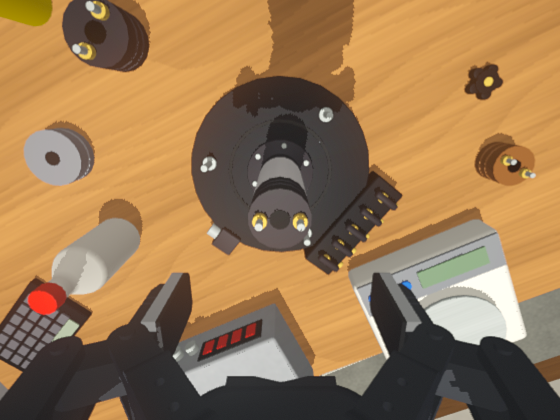

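The cap is at (280,222), with fittings at (260,222) and (301,222), nearly where predicted. I refine them by colour.

Run:
```python
from h import *
np.set_printoptions(precision=4,suppress=True)
im=cv2.imread("pics/w3.png");m=dict(bot.camera_model("wrist"),world_from_camera=np.load("w3.npy"))
hsv=cv2.cvtColor(im,cv2.COLOR_BGR2HSV);k=((hsv[...,0]>17)&(hsv[...,0]<35)&(hsv[...,1]>70)&(hsv[...,2]>110)).astype(np.uint8)
w=np.zeros_like(k);w[200:240,245:318]=1;k&=w
n,l,s,c=cv2.connectedComponentsWithStats(k)
P=[]
for i in range(1,n):
    if s[i,4]>20: print(s[i],c[i]); P.append(atz("wrist",c[i][::-1],.205,m))
P=np.array(P);print(P,P.mean(0))
v=P[-1]-P[0];print(np.linalg.norm(v),np.degrees(np.arctan2(v[1],v[0])))
R_=R.from_quat(bot.get_obs()["tool_rot"]).as_matrix();print("tool shift",(R_.T@(P.mean(0)-bot.get_obs()["eef_pos"]))*100,R_[:,1])
```

```text
[252 213  15  16 137] [259.3066 219.1606]
[292 213  16  16 137] [299.4307 219.5328]
[[ 0.6291 -0.2535  0.205 ]
 [ 0.6423 -0.2267  0.205 ]] [ 0.6357 -0.2401  0.205 ]
0.029874717037959794 63.727731651233164
tool shift [ 0.0936 -0.1837  7.7503] [0.4334 0.9012 0.0005]
```

>>> move_arm(
  motion=[
    {"x": 0.1,"y": -0.2,"z": 3,"yaw": 0},
    {"x": 0.1,"y": -0.2,"z": 6,"yaw": 0},
    {"x": 0.1,"y": -0.2,"z": 9,"yaw": 0},
    {"x": 0.1,"y": -0.2,"z": 11.5,"yaw": 0},
    {"x": 0.1,"y": -0.2,"z": 12.1,"yaw": 0},
    {"x": 0.1,"y": -0.2,"z": 12.1,"yaw": 0},
  ],
)

```text
clock: 4.6
eef_pos: [0.6356, -0.2413, 0.1612]
tool_rot: [0.223, 0.975, -0.0, 0.0]
ft_force: [0.7, -0.6, 0.7]
grip_width: 0.0853
grasp_force: 0.0
```

>>> move_arm(
  motion=[
    {"x": 0,"y": 0,"z": 0,"yaw": 0},
    {"x": 0,"y": 0,"z": 0,"yaw": 0},
    {"x": 0,"y": 0,"z": 0,"yaw": 0},
    {"x": 0,"y": 0,"z": 0,"yaw": 0},
    {"x": 0,"y": 0,"z": 0,"yaw": 0},
  ],
  gripper=0,
)

```text
clock: 5.22
eef_pos: [0.6362, -0.2426, 0.1621]
tool_rot: [0.223, 0.975, -0.0, 0.002]
ft_force: [-0.5, 1.1, 5.4]
grip_width: 0.0487
grasp_force: 62.1
```

>>> move_arm(
  motion=[
    {"x": 0,"y": 0,"z": -0.5,"yaw": 0},
    {"x": 0,"y": 0,"z": -1.5,"yaw": 0},
    {"x": 0,"y": 0,"z": -4,"yaw": 0},
    {"x": 0,"y": 0,"z": -8,"yaw": 0},
    {"x": 0,"y": 0,"z": -12,"yaw": 0},
    {"x": 0,"y": 0,"z": -14,"yaw": 0},
  ],
  gripper=-0.3,
)

```text
clock: 5.98
eef_pos: [0.6356, -0.2425, 0.3035]
tool_rot: [0.224, 0.975, -0.0, 0.002]
ft_force: [0.7, -0.1, -2.0]
grip_width: 0.0487
grasp_force: 62.1
```

Run:
```python
from h import *
np.set_printoptions(precision=4,suppress=True)
s=bot.camera("scene");cv2.imwrite("pics/s1.png",cv2.resize(s[120:320,120:420],(750,500)))
t=bot.camera("top");cv2.imwrite("pics/t1.png",t)
o=bot.get_obs();print(o["clock"],o["eef_pos"],o["tool_rot"],o["joint_pos"],o["ft_force"])
```

```text
6.075 [ 0.6362 -0.2427  0.3037] [ 0.2235  0.9747 -0.0005  0.0029] [-0.3644  0.6376  0.801   1.7284 -0.0001  0.0865] [-0.8358 -0.5026 -2.6612]
```

View pics/s1.png

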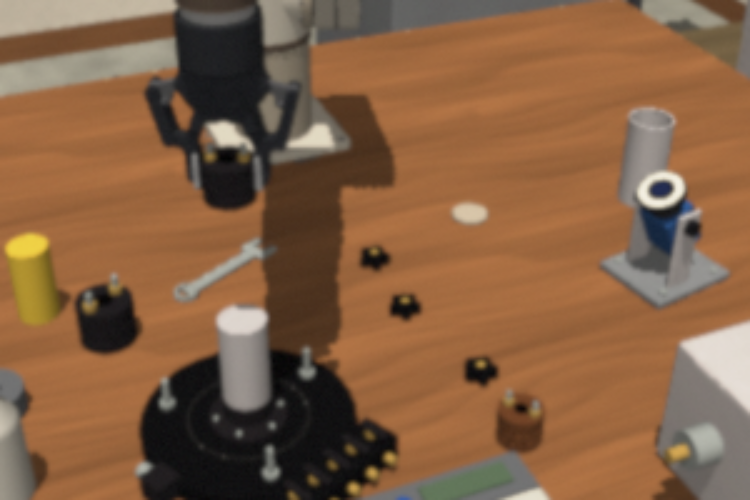

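The dummy is still on the pedestal at about crop pixel (245,360), and the cap is in the fingers at (230,180). The interface cannot tilt the tool directly, so I'll carry the cap round to the far left. There I'll see whether reaching beyond the arm's limit in the tilt direction (azimuth about 101°) leans the tool.

>>> move_arm(
  motion=[
    {"x": 1.5,"y": 2.5,"z": 0,"yaw": 0},
    {"x": 4,"y": 7,"z": 0,"yaw": 0},
    {"x": 7,"y": 12,"z": 0,"yaw": 0},
    {"x": 10,"y": 17,"z": 0,"yaw": 0},
    {"x": 13,"y": 22,"z": 0,"yaw": 0},
    {"x": 16,"y": 27,"z": 0,"yaw": 0},
    {"x": 19,"y": 31.5,"z": 0,"yaw": 0},
    {"x": 22,"y": 35.5,"z": 0,"yaw": 0},
    {"x": 26,"y": 39,"z": 0,"yaw": 0},
    {"x": 30,"y": 42,"z": 0,"yaw": 0},
    {"x": 34.5,"y": 45,"z": 0,"yaw": 0},
    {"x": 39,"y": 48,"z": 0,"yaw": 0},
    {"x": 44,"y": 51,"z": 0,"yaw": 0},
    {"x": 49,"y": 53.5,"z": 0,"yaw": 0},
    {"x": 54,"y": 54.5,"z": 0,"yaw": 0},
    {"x": 59,"y": 54,"z": 0,"yaw": 0},
    {"x": 64,"y": 53.5,"z": 0,"yaw": 0},
    {"x": 69,"y": 53,"z": 0,"yaw": 0},
    {"x": 74,"y": 52.5,"z": 0,"yaw": 0},
    {"x": 79,"y": 52,"z": 0,"yaw": 0},
  ],
)

```text
clock: 8.57
eef_pos: [0.149, 0.5697, 0.2987]
tool_rot: [0.224, 0.975, -0.001, 0.0]
ft_force: [-0.4, 1.7, -0.9]
grip_width: 0.0487
grasp_force: 62.3
```

>>> move_arm(
  motion=[
    {"x": 5,"y": -0.5,"z": 0,"yaw": 0},
    {"x": 10,"y": -1,"z": 0,"yaw": 0},
    {"x": 15,"y": -1.5,"z": 0,"yaw": 0},
    {"x": 20,"y": -2,"z": 0,"yaw": 0},
    {"x": 25,"y": -2,"z": 0,"yaw": 0},
    {"x": 29,"y": -2,"z": 0,"yaw": 0},
    {"x": 31,"y": 1,"z": 0,"yaw": 0},
    {"x": 33.5,"y": 4,"z": 0,"yaw": 0},
    {"x": 35,"y": 7,"z": 0,"yaw": 0},
    {"x": 36.5,"y": 9,"z": 0,"yaw": 0},
  ],
)

```text
clock: 9.82
eef_pos: [-0.1308, 0.7683, 0.2727]
tool_rot: [0.224, 0.974, 0.022, -0.009]
ft_force: [0.7, -0.8, -1.1]
grip_width: 0.0488
grasp_force: 64.0
```

Run:
```python
from h import *
np.set_printoptions(precision=4,suppress=True)
o=bot.get_obs();Rt=R.from_quat(o["tool_rot"]).as_matrix();print(o["clock"],o["eef_pos"],Rt,o["joint_pos"],np.hypot(*o["eef_pos"][:2]))
```

```text
9.825 [-0.1308  0.7683  0.2727] [[-0.8997  0.4365 -0.0078]
 [ 0.4357  0.8989  0.0471]
 [ 0.0276  0.039  -0.9989]] [ 1.7396  0.9269  1.273   1.8691 -0.0003  2.1911] 0.7793425629187901
```

The overreach does lean the tool (2.7° towards azimuth 99°). I push further.

>>> move_arm(
  motion=[
    {"x": 3,"y": 4,"z": -2,"yaw": 0},
    {"x": 6,"y": 8,"z": -4,"yaw": 0},
    {"x": 6,"y": 8,"z": -4,"yaw": 0},
  ],
)

```text
clock: 10.2
eef_pos: [-0.1377, 0.7914, 0.2793]
tool_rot: [0.223, 0.973, 0.052, -0.022]
ft_force: [-0.4, -0.4, -1.2]
grip_width: 0.0482
grasp_force: 64.0
```

Run:
```python
from h import *
np.set_printoptions(precision=4,suppress=True)
o=bot.get_obs();Rt=R.from_quat(o["tool_rot"]).as_matrix();print(o["clock"],o["eef_pos"],Rt,o["joint_pos"],np.hypot(*o["eef_pos"][:2]))
```

```text
10.2 [-0.1377  0.7914  0.2793] [[-0.8995  0.4364 -0.0193]
 [ 0.4319  0.8951  0.1113]
 [ 0.0658  0.0918 -0.9936]] [ 1.7431  0.9221  1.2753  1.8109 -0.0001  2.1937] 0.8032921114279917
```

>>> move_arm(
  motion=[
    {"x": -3.5,"y": -4.5,"z": 0,"yaw": 0},
    {"x": -6,"y": -8,"z": 0,"yaw": 0},
    {"x": -6,"y": -8,"z": 0,"yaw": 0},
  ],
)

```text
clock: 10.58
eef_pos: [-0.118, 0.6906, 0.2662]
tool_rot: [0.223, 0.973, 0.05, -0.021]
ft_force: [-0.1, 1.0, -0.6]
grip_width: 0.0485
grasp_force: 64.1
```

Run:
```python
from h import *
np.set_printoptions(precision=4,suppress=True)
o=bot.get_obs();Rt=R.from_quat(o["tool_rot"]).as_matrix();print(o["clock"],o["eef_pos"],Rt,o["joint_pos"],np.hypot(*o["eef_pos"][:2]))
```

```text
10.575 [-0.118   0.6906  0.2662] [[-0.8996  0.4364 -0.0184]
 [ 0.4323  0.8955  0.1063]
 [ 0.0628  0.0877 -0.9942]] [1.7399 0.5686 0.5798 1.4739 0.0002 2.1906] 0.7006133560754517
```

The tilt persists, so each overreach ratchets the lean further. I push harder in the same direction.

>>> move_arm(
  motion=[
    {"x": 3.5,"y": 4.7,"z": 0,"yaw": 0},
    {"x": 7,"y": 9.4,"z": 0,"yaw": 0},
    {"x": 10.5,"y": 14,"z": 0,"yaw": 0},
    {"x": 14,"y": 18.7,"z": 0,"yaw": 0},
    {"x": 17.5,"y": 23.4,"z": 0,"yaw": 0},
    {"x": 21,"y": 28,"z": 0,"yaw": 0},
  ],
)

```text
clock: 11.32
eef_pos: [-0.1492, 0.841, 0.2361]
tool_rot: [0.223, 0.971, 0.081, -0.034]
ft_force: [0.2, -0.9, -1.5]
grip_width: 0.0484
grasp_force: 64.6
```

```bash
cat > st.py <<'E'
from h import *
np.set_printoptions(precision=4,suppress=True)
o=bot.get_obs();Rt=R.from_quat(o["tool_rot"]).as_matrix();z=Rt[:,2];print(o["clock"],o["eef_pos"],o["joint_pos"],"r",np.hypot(*o["eef_pos"][:2]).round(3),"tilt",np.degrees(np.arccos(-z[2])),"az",np.degrees(np.arctan2(z[1],z[0])),"\n",Rt)
E
python3 st.py
```

```text
11.325 [-0.1492  0.841   0.2361] [ 1.7466  0.983   1.2754  1.6865 -0.0006  2.1972] r 0.854 tilt 10.122453220465397 az 99.89112620737035 
 [[-0.8986  0.4378 -0.0302]
 [ 0.4266  0.8877  0.1731]
 [ 0.1026  0.1427 -0.9844]]
```

>>> move_arm(
  motion=[
    {"x": 6,"y": 8,"z": -2,"yaw": 0},
    {"x": 12,"y": 16,"z": -4,"yaw": 0},
  ],
)

```text
clock: 11.58
eef_pos: [-0.1555, 0.8661, 0.2373]
tool_rot: [0.222, 0.968, 0.109, -0.046]
ft_force: [0.4, 0.2, -1.3]
grip_width: 0.0485
grasp_force: 64.6
```

>>> move_arm(
  motion=[
    {"x": 6,"y": 8,"z": -2,"yaw": 0},
    {"x": 12,"y": 16,"z": -4,"yaw": 0},
  ],
)

```text
clock: 11.82
eef_pos: [-0.161, 0.8886, 0.2446]
tool_rot: [0.221, 0.964, 0.136, -0.058]
ft_force: [0.4, -0.3, -1.1]
grip_width: 0.0485
grasp_force: 64.6
```

```bash
python3 st.py
```

```text
11.825 [-0.161   0.8886  0.2446] [ 1.7505  0.9869  1.2754  1.5621 -0.0013  2.2009] r 0.903 tilt 17.02731535192246 az 100.03697197722349 
 [[-0.8957  0.4417 -0.051 ]
 [ 0.4102  0.8652  0.2883]
 [ 0.1715  0.2373 -0.9562]]
```

Each short call adds about 3.5°. Before the last ones, I pin the elevation down better with a free circle fit on the existing pictures.

```bash
sed '/^for o in/,$d' fit.py >fitb.py
cat >> fitb.py <<'E'
def M(e):
    a=np.radians(e[2]);Q=np.array([[np.cos(a),-np.sin(a)],[np.sin(a),np.cos(a)]]);return Q@np.diag(np.square(e[1]))@Q.T/4
def obs5(e):
    Z=M(e);sc=np.sqrt(np.trace(Z));return np.array([e[0][0],e[0][1],Z[0,0]/sc,Z[0,1]/sc,Z[1,1]/sc])
def covell(L,n,m,name,r=.03):
    s=np.cross(n,[0,0,1.]);s/=np.linalg.norm(s);u=np.cross(n,s)
    q=proj(name,L+r*(np.cos(t)[:,None]*s+np.sin(t)[:,None]*u),m)[:,::-1]
    c=q.mean(0);Z=2*np.cov(q.T,bias=True);sc=np.sqrt(np.trace(Z))
    return c,Z
def run(sel,free,pr=0):
    def f(p):
        L=p[:3];n=np.array([np.cos(p[3])*np.cos(p[4]),np.sin(p[3])*np.cos(p[4]),np.sin(p[4])]);out=[]
        for (nm,im,m,_,_),e in zip(views,pts):
            if nm not in sel: continue
            c,Z=covell(L,n,m,nm);sc=np.sqrt(np.trace(M(e)));D=(M(e)-Z)/sc
            out+=[*(np.array(e[0])-c),D[0,0],D[0,1],D[1,1]]
        if not free:
            out+=list((L-np.array([L[0],L[1],.1+.045*np.sin(p[4])]))/.002)+[(p[3]+np.radians(79.7))/.02]
        return np.array(out,float)
    r=least_squares(f,[.568,.314,.139,-1.39,1.04],x_scale=[.01,.01,.01,.1,.1]);print(sel,free,r.x[:3],np.degrees(r.x[3:]),r.fun.round(1))
for sel in (["wrist"],["wrist","top","scene"]):
    for fr in (True,False): run(sel,fr)
import sys
e=pts[0];im=views[0][1].copy()
E
python3 fitb.py
```

```text
wrist ((277.75628662109375, 234.8194122314453), (39.385353088378906, 53.920875549316406), 123.0493392944336)
top ((146.5879669189453, 201.1734619140625), (19.57813835144043, 24.843429565429688), 131.19215393066406)
scene ((383.89825439453125, 195.17922973632812), (14.34980297088623, 19.081876754760742), 75.43494415283203)
['wrist'] True [0.5749 0.3101 0.1196] [-81.3959  64.5527] [ 0.  0. -0. -0. -0.]
['wrist'] False [0.5679 0.3134 0.1373] [-79.644   58.6187] [-0.  -0.1 -0.9 -1.9 -0.7  0.   0.  -0.5  0. ]
['wrist', 'top', 'scene'] True [0.5679 0.3139 0.1381] [-79.0425  59.9707] [-0.4 -0.1 -1.5 -1.6 -0.8 -1.1 -0.9  1.1  1.3  0.9 -0.1 -0.6 -0.5  0.3
 -0.6]
['wrist', 'top', 'scene'] False [0.5677 0.314  0.1385] [-79.6574  59.6577] [-0.4 -0.2 -1.4 -1.7 -0.9 -1.1 -1.   1.1  1.3  0.9 -0.2 -0.5 -0.5  0.3
 -0.6  0.   0.  -0.1  0. ]
```

```bash
sed -i 's/pts.append(e)/pts.append((e[0],(e[1][0]+1,e[1][1]+1),e[2]))/; ' fitb.py; sed -i 's/covell(L,n,m,nm)/covell(L,n,m,nm,p[5])/; s/-1.39,1.04\],x_scale=\[.01,.01,.01,.1,.1\]/-1.39,1.04,.03],x_scale=[.01,.01,.01,.1,.1,.01]/; s/np.degrees(r.x\[3:\])/np.degrees(r.x[3:5]),r.x[5]/' fitb.py
sed -i 's/for fr in (True,False): run/for fr in (False,): run/; s/\["wrist"\],\["wrist","top","scene"\]/["wrist"],["wrist","top"],["wrist","scene"],["top","scene"],["wrist","top","scene"]/' fitb.py; python3 fitb.py
```

```text
wrist ((277.75628662109375, 234.8194122314453), (39.385353088378906, 53.920875549316406), 123.0493392944336)
top ((146.5879669189453, 201.1734619140625), (19.57813835144043, 24.843429565429688), 131.19215393066406)
scene ((383.89825439453125, 195.17922973632812), (14.34980297088623, 19.081876754760742), 75.43494415283203)
['wrist'] False [0.5665 0.3141 0.1407] [-79.7666  64.819 ] 0.028613207389179506 [ 0.   0.  -0.2 -0.   0.3  0.   0.  -0.  -0.1]
['wrist', 'top'] False [0.5673 0.3142 0.1397] [-79.7444  62.6395] 0.029495796216853495 [-0.4 -0.3 -0.8 -0.8 -0.2 -0.9 -1.   1.8  1.5  1.7  0.   0.  -0.1 -0. ]
['wrist', 'scene'] False [0.5668 0.3139 0.1398] [-79.7084  62.9765] 0.029079674823660393 [ 0.  -0.  -0.3 -0.5  0.1 -0.   0.   0.6  0.1  0.7  0.   0.  -0.1 -0. ]
['top', 'scene'] False [0.5688 0.315  0.1406] [-79.714   63.7621] 0.03201544176115178 [-0.5 -0.5  0.6  1.4  0.6 -0.7 -0.  -0.9  0.2 -0.1  0.   0.   0.1 -0. ]
['wrist', 'top', 'scene'] False [0.5674 0.3141 0.1396] [-79.7018  62.0483] 0.02966264650248551 [-0.4 -0.2 -0.9 -0.9 -0.3 -0.9 -1.   1.8  1.5  1.6 -0.2 -0.1  0.4  0.2
  0.4  0.   0.  -0.1 -0. ]
```

Run:
```python
from h import *
np.set_printoptions(precision=4,suppress=True)
m=dict(bot.camera_model("wrist"),world_from_camera=np.load("w2.npy"))
h=np.radians(-79.7);hd=np.array([np.cos(h),np.sin(h),0]);sd=np.array([-hd[1],hd[0],0])
for zf in (.008,.012,.015):
    B,C,A=[atz("wrist",q,zf,m) for q in [(127,317.5),(193,356.25),(179.5,240)]]
    v=C-B;w=B-A;print(zf,np.linalg.norm(v),np.degrees(np.arctan2(v[1],v[0])),np.linalg.norm(w),np.degrees(np.arctan2(w[1],w[0])),"pivot",(B+C)/2+.08*hd, "via front",A-.05*hd+sd*.055)
p=[atz("wrist",q,.1,m) for q in [(183,270.75),(245.75,313)]];print(p,(p[0]+p[1])/2)
for zl in(.138,.140,.142): print("L",atz("wrist",(234.8,277.76),zl,m))
```

```text
0.008 0.10893825774623986 8.700415540454658 0.1285881312312563 99.97619803317285 pivot [0.5655 0.3317 0.008 ] via front [0.5648 0.3346 0.008 ]
0.012 0.1079358798382484 8.700415540454651 0.12740494816368453 99.97619803317285 pivot [0.5646 0.3314 0.012 ] via front [0.5642 0.3354 0.012 ]
0.015 0.10718409640725478 8.70041554045466 0.12651756086300567 99.97619803317288 pivot [0.5638 0.3311 0.015 ] via front [0.5637 0.3361 0.015 ]
[array([0.5217, 0.3256, 0.1   ]), array([0.6124, 0.3396, 0.1   ])] [0.5671 0.3326 0.1   ]
L [0.5672 0.3141 0.138 ]
L [0.5664 0.3145 0.14  ]
L [0.5656 0.3149 0.142 ]
```

The independent checks (foot edges, knobs, free-radius ring) agree on an elevation of about 65°, i.e. a lean of about 25°. Two more ratchets, then a close look.

>>> move_arm(
  motion=[
    {"x": 6,"y": 8,"z": -2,"yaw": 0},
    {"x": 12,"y": 16,"z": -4,"yaw": 0},
  ],
)

```text
clock: 12.08
eef_pos: [-0.1661, 0.9088, 0.2576]
tool_rot: [0.22, 0.959, 0.164, -0.07]
ft_force: [0.1, -0.2, -1.0]
grip_width: 0.0484
grasp_force: 64.6
```

>>> move_arm(
  motion=[
    {"x": 6,"y": 8,"z": -2,"yaw": 0},
    {"x": 12,"y": 16,"z": -4,"yaw": 0},
  ],
)

```text
clock: 12.32
eef_pos: [-0.1705, 0.9265, 0.2761]
tool_rot: [0.218, 0.953, 0.191, -0.081]
ft_force: [0.1, -0.0, -1.5]
grip_width: 0.0487
grasp_force: 64.6
```

```bash
python3 st.py
cat > go.py <<'E'
import sys
from h import *
# usage: world target x y z -> tool-axis shift (cm)
np.set_printoptions(precision=2,suppress=True)
o=bot.get_obs();Rt=R.from_quat(o["tool_rot"]).as_matrix()
for a in sys.argv[1:]: print(a,Rt.T@(np.array(eval(a))-o["eef_pos"])*100)
E
python3 go.py "(-.03,.66,.34)" "(.2,.5,.36)" "(.45,.3,.36)" "(.55,.22,.32)"
```

```text
12.325 [-0.1705  0.9265  0.2761] [ 1.7536  0.9685  1.2753  1.4583 -0.0023  2.2036] r 0.942 tilt 24.02013968297151 az 100.14356312771733 
 [[-0.8912  0.4478 -0.0717]
 [ 0.3854  0.8312  0.4007]
 [ 0.239   0.3295 -0.9134]]
(-.03,.66,.34) [-21.27 -13.76 -17.52]
(.2,.5,.36) [-47.46 -16.1  -27.41]
(.45,.3,.36) [-77.45 -21.53 -37.21]
(.55,.22,.32) [-90.4  -25.01 -37.48]
```

>>> move_arm(
  motion=[
    {"x": -1.8,"y": -0.4,"z": -0.7,"yaw": 0},
    {"x": -5.5,"y": -1.2,"z": -2.2,"yaw": 2},
    {"x": -10,"y": -2.2,"z": -4.1,"yaw": 5},
    {"x": -15,"y": -3.3,"z": -6.1,"yaw": 8},
    {"x": -20,"y": -4.4,"z": -8.1,"yaw": 12},
    {"x": -25,"y": -5.5,"z": -10.2,"yaw": 16},
    {"x": -30,"y": -6.6,"z": -12.2,"yaw": 20},
    {"x": -35,"y": -7.7,"z": -14.2,"yaw": 24},
    {"x": -40,"y": -8.8,"z": -16.3,"yaw": 28},
    {"x": -45,"y": -9.9,"z": -18.3,"yaw": 32},
    {"x": -50,"y": -11,"z": -20.3,"yaw": 36},
    {"x": -55,"y": -12.1,"z": -22.3,"yaw": 40},
    {"x": -60,"y": -13.2,"z": -24.4,"yaw": 44},
    {"x": -65,"y": -14.3,"z": -26.4,"yaw": 47},
    {"x": -70,"y": -15.4,"z": -28.4,"yaw": 50},
    {"x": -75,"y": -16.5,"z": -30.5,"yaw": 52},
    {"x": -80,"y": -17.6,"z": -32.5,"yaw": 54},
    {"x": -84.5,"y": -18.6,"z": -34.3,"yaw": 54},
    {"x": -88.5,"y": -19.5,"z": -36,"yaw": 54},
    {"x": -90.8,"y": -20,"z": -36.9,"yaw": 54},
  ],
)

```text
clock: 14.82
eef_pos: [0.5772, 0.2604, 0.3303]
tool_rot: [0.628, 0.75, 0.133, -0.158]
ft_force: [0.2, 0.7, -0.6]
grip_width: 0.0486
grasp_force: 64.6
```

>>> move_arm(
  motion=[
    {"x": 0,"y": 0,"z": 0,"yaw": 0},
    {"x": 0,"y": 0,"z": 0,"yaw": 0},
  ],
)

```text
clock: 15.08
eef_pos: [0.5752, 0.2627, 0.3303]
tool_rot: [0.628, 0.75, 0.133, -0.159]
ft_force: [-0.0, 0.9, -2.2]
grip_width: 0.0489
grasp_force: 64.6
```

```bash
python3 st.py
python3 - <<'E'
from h import *
m=bot.camera_model("wrist");im=bot.camera("wrist");np.save("w4.npy",m["world_from_camera"]);cv2.imwrite("pics/w4.png",im)
s=bot.camera("scene");cv2.imwrite("pics/s4.png",s)
a=cv2.resize(im,(400,300));b=cv2.resize(s[100:260,300:460],(300,300));cv2.imwrite("pics/c4.png",np.hstack([a,b]))
E
```

```text
15.075 [0.5752 0.2627 0.3303] [0.2326 0.4633 0.5118 1.5949 0.4175 1.6307] r 0.632 tilt 23.96015087021803 az 100.17332126094834 
 [[-0.1617  0.9842 -0.0717]
 [ 0.8994  0.1769  0.3997]
 [ 0.4061  0.0001 -0.9138]]
```

View pics/c4.png

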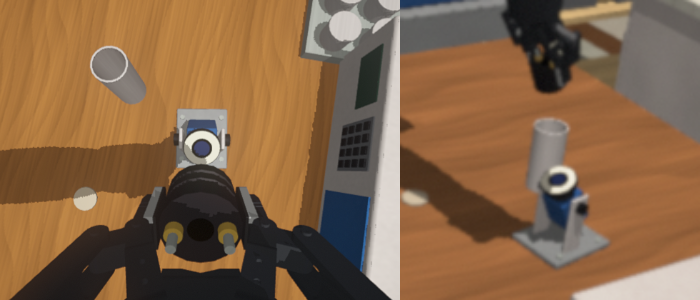

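The wrist view (left) shows the cap held tilted above the inspection camera, with the ring at full-image (284,206), the fittings at (242,336) and (319,333), and the foot edges square in the picture. The scene view on the right agrees. I fit the ring in this view together with the earlier one, and check the cap in the fingers.

```bash
python3 - <<'E'
s=open("fitb.py").read()
s=s.replace('pts=[]','views.append(("wrist",cv2.imread("pics/w4.png"),dict(bot.camera_model("wrist"),world_from_camera=np.load("w4.npy")),(206,284),33))\nviews[0]=("w2",)+views[0][1:];views[3]=("w4",)+views[3][1:]\npts=[]')
s=s.replace('n=="wrist"','n[0]=="w"')
i=s.index("for sel in");s=s[:i]+'''
_p=proj
def proj(n,X,m):return _p("wrist",X,m)
for sel in (["w4"],["w2"],["w2","w4"],["w2","w4","top","scene"]): run(sel,False)
'''
open("fitc.py","w").write(s)
E
python3 fitc.py
python3 - <<'E'
from h import *
np.set_printoptions(precision=2,suppress=True)
im=cv2.imread("pics/w4.png");m=dict(bot.camera_model("wrist"),world_from_camera=np.load("w4.npy"))
hsv=cv2.cvtColor(im,cv2.COLOR_BGR2HSV);k=((hsv[...,0]>17)&(hsv[...,0]<35)&(hsv[...,1]>70)&(hsv[...,2]>80)).astype(np.uint8)
w=np.zeros_like(k);w[290:375,215:345]=1;k&=w
n,l,st,c=cv2.connectedComponentsWithStats(k)
for i in range(1,n):
    if st[i,4]>20: print(st[i],c[i])
x,y=215,225;cv2.imwrite("pics/c5.png",cv2.resize(im[y:y+150,x:x+140],(560,600),interpolation=cv2.INTER_CUBIC))
o=bot.get_obs();Rt=R.from_quat(o["tool_rot"]).as_matrix()
P=np.array([[0,y,-.033-h] for h in (.0,.016) for y in(-.0155,.0155)]);print(proj("wrist",P@Rt.T+o["eef_pos"],m))
E
```

```text
w2 ((277.75628662109375, 234.8194122314453), (39.385353088378906, 53.920875549316406), 123.0493392944336)
top ((146.5879669189453, 201.1734619140625), (19.57813835144043, 24.843429565429688), 131.19215393066406)
scene ((383.89825439453125, 195.17922973632812), (14.34980297088623, 19.081876754760742), 75.43494415283203)
w4 ((283.65155029296875, 205.34671020507812), (43.366554260253906, 49.144832611083984), 127.98907470703125)
['w4'] False [0.5684 0.3153 0.1426] [-79.7592  71.1972] 0.026902468238728296 [ 0.  -0.   0.   2.  -0.   0.   0.   0.  -0.1]
['w2'] False [0.5665 0.3141 0.1407] [-79.7666  64.819 ] 0.028613207389179506 [ 0.   0.  -0.2 -0.   0.3  0.   0.  -0.  -0.1]
['w2', 'w4'] False [0.5674 0.3147 0.1406] [-79.9161  66.3834] 0.02788881354026722 [-0.9 -0.5  0.5  0.5  0.8  1.  -0.4 -1.   2.  -0.2  0.   0.  -0.3 -0.2]
['w2', 'w4', 'top', 'scene'] False [0.5677 0.3147 0.1397] [-79.9011  63.6889] 0.028620555211863966 [-1.  -0.4  0.1 -0.2  0.5 -0.7 -0.9  2.2  1.5  2.1 -0.4 -0.1  0.8  0.
  0.9  0.8 -0.5 -1.9  2.  -0.5  0.   0.  -0.3 -0.2]
[228 310  29  31 521] [242.85 323.  ]
[305 311  28  31 528] [317.78 323.65]
[[313.19 243.77]
 [313.16 318.27]
 [341.01 238.94]
 [340.98 323.13]]
```

View pics/c5.png

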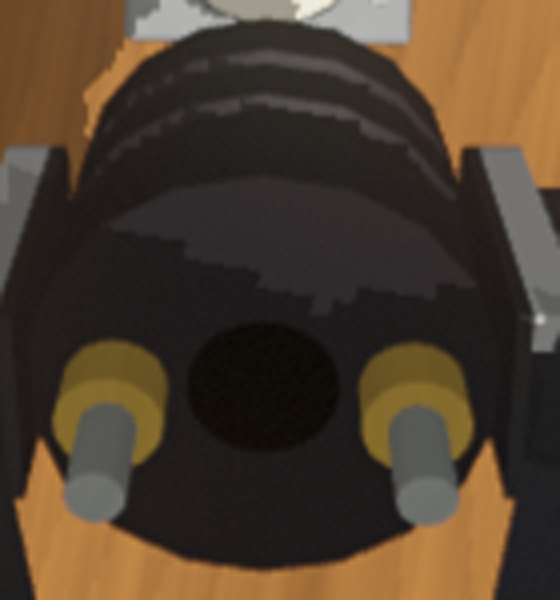

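The ring is partly hidden and shadowed by the cap here, so I step aside 12 cm for a clean view. The cap itself sits straight in the fingers, fittings symmetric.

>>> move_arm(
  motion=[
    {"x": 0,"y": -3,"z": 0,"yaw": 0},
    {"x": 0,"y": -7,"z": 0,"yaw": 0},
    {"x": 0,"y": -11,"z": 0,"yaw": 0},
    {"x": 0,"y": -12,"z": 0,"yaw": 0},
    {"x": 0,"y": -12,"z": 0,"yaw": 0},
    {"x": 0,"y": -12,"z": 0,"yaw": 0},
  ],
)

```text
clock: 15.92
eef_pos: [0.4583, 0.2418, 0.3301]
tool_rot: [0.627, 0.751, 0.134, -0.159]
ft_force: [-0.2, 0.0, -1.6]
grip_width: 0.0489
grasp_force: 64.6
```

```bash
python3 st.py
python3 - <<'E'
from h import *
m=bot.camera_model("wrist");im=bot.camera("wrist");np.save("w5.npy",m["world_from_camera"]);cv2.imwrite("pics/w5.png",im)
r,c=[int(v) for v in proj("wrist",[[.5668,.3145,.1402]],m)[0]];print(r,c)
y,x=max(r-70,0),c-75;print(x,y);cv2.imwrite("pics/c6.png",cv2.resize(im[y:y+130,x:x+150],(690,598),interpolation=cv2.INTER_CUBIC))
E
sed -i 's/w4.png/w5.png/;s/w4.npy/w5.npy/' fitc.py; sed -n '/views.append/p' fitc.py
```

```text
15.925 [0.4583 0.2418 0.3301] [0.246  0.2047 0.1462 1.4808 0.417  1.6449] r 0.518 tilt 23.95917448824324 az 100.02699499229735 
 [[-0.1626  0.9842 -0.0707]
 [ 0.8993  0.1773  0.3999]
 [ 0.4061  0.0014 -0.9138]]
206 387
312 136
views.append(("wrist",cv2.imread("pics/w5.png"),dict(bot.camera_model("wrist"),world_from_camera=np.load("w5.npy")),(206,284),33))
```

View pics/c6.png

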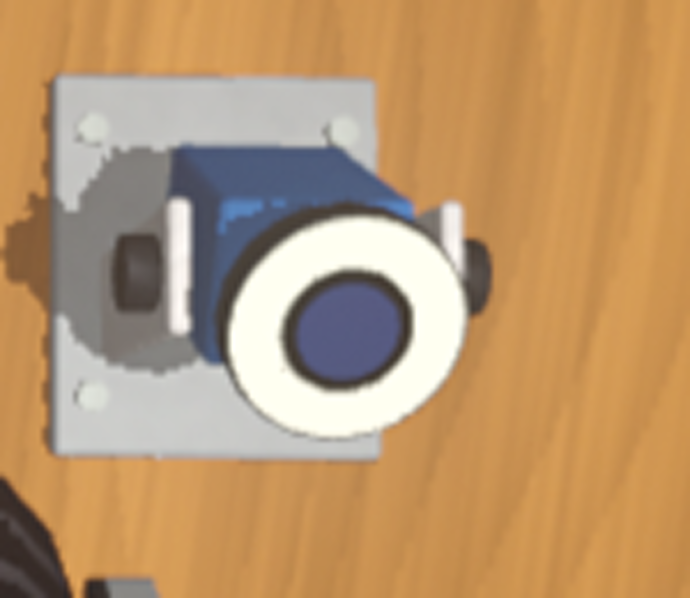

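The view is clean: ring ellipse centre at crop (346,325), knobs at (138,273) and (478,277), foot corners at (55,77), (375,80), (380,460) and (52,455).

```bash
sed -i 's/(206,284),33)/(206,387),34)/' fitc.py; python3 fitc.py
python3 - <<'E'
from h import *
np.set_printoptions(precision=4,suppress=True)
m=dict(bot.camera_model("wrist"),world_from_camera=np.load("w5.npy"))
px=lambda x,y:(136+y/4.6-.5,312+x/4.6-.5)
for zf in (.004,.008,.012):
    A,B,C,D=[atz("wrist",px(*q),zf,m) for q in [(55,77),(375,80),(380,460),(52,455)]]
    az=lambda v:np.degrees(np.arctan2(v[1],v[0]))
    print(zf,[round(np.linalg.norm(v),4) for v in(B-A,C-D,A-D,B-C)],az(B-A),az(C-D),az(A-D),az(B-C),end=" ")
    h=np.radians(-79.9);hd=np.array([np.cos(h),np.sin(h),0]);print("pivot",(A+B+C+D)/4+.015*hd,(A+B)/2+.08*hd,(C+D)/2-.05*hd)
k=[atz("wrist",px(*q),.1,m) for q in [(138,273),(478,277)]];print("knobs",k,(k[0]+k[1])/2,az(k[1]-k[0]))
E
```

```text
w2 ((277.75628662109375, 234.8194122314453), (39.385353088378906, 53.920875549316406), 123.0493392944336)
top ((146.5879669189453, 201.1734619140625), (19.57813835144043, 24.843429565429688), 131.19215393066406)
scene ((383.89825439453125, 195.17922973632812), (14.34980297088623, 19.081876754760742), 75.43494415283203)
w4 ((389.56304931640625, 204.6443328857422), (45.04297637939453, 60.6269645690918), 51.80858612060547)
['w4'] False [0.5698 0.3166 0.1389] [-79.327   59.8175] 0.032124734382161346 [-0.1  0.  -0.8 -2.4  0.6  0.   0.   0.   0.3]
['w2'] False [0.5665 0.3141 0.1407] [-79.7666  64.819 ] 0.028613207389179506 [ 0.   0.  -0.2 -0.   0.3  0.   0.  -0.  -0.1]
['w2', 'w4'] False [0.568  0.315  0.1404] [-79.5939  61.499 ] 0.030376474040499642 [-1.4 -0.7 -1.9 -1.4 -1.   1.3 -1.   1.3 -2.9  2.   0.   0.   0.4  0.1]
['w2', 'w4', 'top', 'scene'] False [0.5682 0.315  0.1401] [-79.5358  61.0602] 0.030643455436147375 [-1.5 -0.8 -2.1 -1.6 -1.2 -0.6 -0.7  1.4  1.4  1.2 -0.6 -0.  -0.1  0.3
 -0.   1.2 -1.   1.  -2.8  1.8  0.   0.   0.4  0.1]
0.004 [np.float64(0.1101), np.float64(0.1105), np.float64(0.1298), np.float64(0.1304)] 9.686354169280532 9.370636572965257 99.1472788442682 99.28915359764507 pivot [0.5653 0.3326 0.004 ] [0.5662 0.3328 0.004 ] [0.5643 0.3324 0.004 ]
0.008 [np.float64(0.1092), np.float64(0.1096), np.float64(0.1287), np.float64(0.1293)] 9.686354169280515 9.370636572965259 99.14727884426819 99.28915359764505 pivot [0.5644 0.3319 0.008 ] [0.5654 0.3315 0.008 ] [0.5633 0.3322 0.008 ]
0.012 [np.float64(0.1083), np.float64(0.1087), np.float64(0.1277), np.float64(0.1283)] 9.686354169280559 9.370636572965228 99.14727884426819 99.28915359764508 pivot [0.5635 0.3311 0.012 ] [0.5646 0.3303 0.012 ] [0.5623 0.332  0.012 ]
knobs [array([0.5209, 0.3247, 0.1   ]), array([0.6127, 0.3402, 0.1   ])] [0.5668 0.3325 0.1   ] 9.55778154642961
```

The right yoke plate contaminates the ring's hull. I exclude that sector and use the foot's heading of -80.6°.

```bash
python3 - <<'E'
s=open("fitc.py").read()
s=s.replace("    e=cv2.fitEllipse(q)","    q=max(cv2.findContours(k,0,cv2.CHAIN_APPROX_NONE)[0],key=len)\n    if n=='w4': q=q[~((q[:,0,0]>402)&(q[:,0,1]<200))]\n    e=cv2.fitEllipse(q)")
s=s.replace("79.7","80.6").replace("run(sel,False)","run(sel,False)\nprint(pts[3])")
open("fitc.py","w").write(s)
E
python3 fitc.py
```

```text
w2 ((277.69561767578125, 234.71859741210938), (38.694068908691406, 53.184139251708984), 122.49903106689453)
top ((147.194580078125, 201.78805541992188), (18.6904239654541, 22.657405853271484), 131.3419647216797)
scene ((383.8865966796875, 195.16549682617188), (13.784841537475586, 18.661121368408203), 76.7916488647461)
w4 ((387.05322265625, 206.82984924316406), (45.14438247680664, 51.51190948486328), 59.844688415527344)
['w4'] False [0.5666 0.3134 0.141 ] [-80.5958  65.7736] 0.02844979245764723 [-0.  0. -0. -0.  0.  0.  0.  0.  0.]
['w2'] False [0.5663 0.3141 0.1407] [-80.6057  64.8748] 0.02817727242765122 [ 0.  0. -0. -0.  0.  0.  0. -0. -0.]
['w2', 'w4'] False [0.5667 0.3138 0.1403] [-80.6046  64.6914] 0.028409904740517595 [ 0.2 -0.2 -0.2 -0.1 -0.1  0.1  0.3  0.1  0.   0.3  0.   0.  -0.2 -0. ]
['w2', 'w4', 'top', 'scene'] False [0.567  0.3138 0.1398] [-80.5179  63.5048] 0.028788016782942714 [-0.  -0.2 -0.4 -0.5 -0.3 -0.4 -0.5  1.   1.   1.  -0.  -0.   0.5  0.2
  0.5 -0.   0.2 -0.4  0.2  0.2  0.   0.  -0.3  0.1]
((387.05322265625, 206.82984924316406), (46.14438247680664, 52.51190948486328), 59.844688415527344)
```

The measurements now agree: elevation about 65°, heading -80.6°, lens (0.5666,0.3137,0.1407). The required lean is 25.0°; I have 24.0°. Next I check the cap's seat in the fingers from the w4 crop rows.

Run:
```python
from h import *
from scipy.optimize import least_squares
np.set_printoptions(precision=4,suppress=True)
m=bot.camera_model("wrist");o=bot.get_obs();Rt=R.from_quat(o["tool_rot"]).as_matrix()
# wrist camera is rigid to the tool: use the present pose for both
f=lambda y:225+y/4-.5
obs=np.array([f(387),f(178),f(570),f(22),f(499)])
pts=np.array([[0,0,.04],[.025,0,.04],[-.025,0,.04],[.025,0,0],[0,.0155,.056]])  # cap frame, z up (=-tool z)
def pr(p):
    c,s=np.cos(p[2]),np.sin(p[2])
    q=pts-[0,0,.026]; X=np.c_[c*q[:,0]+s*q[:,2]+p[0],q[:,1],-(-s*q[:,0]+c*q[:,2])+p[1]]
    return proj("wrist",X@Rt.T+o["eef_pos"],m)
fun=lambda p:pr(p)[:,0]-obs
for x0 in ([0,-.019,0],):
    r=least_squares(fun,x0,x_scale=[.001,.001,.02]);print(r.x[:2]*1000,np.degrees(r.x[2]),r.fun)
    r2=least_squares(lambda q:fun([q[0],q[1],0]),[0,-.019],x_scale=.001);print(r2.x*1000,r2.fun)
```

```text
[ -4.2244 -17.7892] 0.06830557818715241 [-0.1795  0.0977  0.0925 -0.0176  0.0024]
[ -4.2199 -17.7753] [-0.1776  0.1447  0.0358 -0.069   0.041 ]
```

The cap sits square in the fingers (pitch 0.07°), offset -4.2 mm along tool x, with its face 8.2 mm beyond the TCP. The lean is about 1° short. There is time, so I go back to the reach limit for a small correction, turning the wrist back on the way to respect joint 6.

>>> move_arm(
  motion=[
    {"x": 1.5,"y": -1.1,"z": 0.7,"yaw": -1},
    {"x": 4.5,"y": -3.4,"z": 2.2,"yaw": -3},
    {"x": 8.5,"y": -6.5,"z": 4.2,"yaw": -5},
    {"x": 12.5,"y": -9.5,"z": 6.2,"yaw": -7},
    {"x": 16.5,"y": -12.5,"z": 8.2,"yaw": -9},
    {"x": 20.5,"y": -15.6,"z": 10.1,"yaw": -11},
    {"x": 24.5,"y": -18.6,"z": 12.1,"yaw": -13},
    {"x": 28.5,"y": -21.7,"z": 14.1,"yaw": -15},
    {"x": 32.5,"y": -24.7,"z": 16,"yaw": -17},
    {"x": 36.5,"y": -27.8,"z": 18,"yaw": -19},
    {"x": 40.5,"y": -30.8,"z": 20,"yaw": -21},
    {"x": 44.5,"y": -33.9,"z": 22,"yaw": -23},
    {"x": 48.5,"y": -36.9,"z": 23.9,"yaw": -24},
    {"x": 52.5,"y": -40,"z": 25.9,"yaw": -24},
    {"x": 56.5,"y": -43,"z": 27.9,"yaw": -24},
    {"x": 60.5,"y": -46,"z": 29.9,"yaw": -24},
    {"x": 64,"y": -48.7,"z": 31.6,"yaw": -24},
    {"x": 65.3,"y": -49.7,"z": 32.2,"yaw": -24},
  ],
)

```text
clock: 18.23
eef_pos: [-0.165, 0.87, 0.2967]
tool_rot: [0.456, 0.866, 0.161, -0.128]
ft_force: [0.6, 0.0, -1.4]
grip_width: 0.0487
grasp_force: 64.5
```

```bash
python3 st.py; python3 go.py "(-.1776,.9599,.2992)"
```

```text
18.225 [-0.165   0.87    0.2967] [ 1.7586  0.7509  0.8999  1.3056 -0.0012  2.7286] r 0.885 tilt 23.733339361659237 az 100.58624655936126 
 [[-0.5509  0.8313 -0.0739]
 [ 0.749   0.5315  0.3956]
 [ 0.3682  0.1626 -0.9154]]
(-.1776,.9599,.2992) [7.53 3.77 3.42]
```

>>> move_arm(
  motion=[
    {"x": 4,"y": 1.8,"z": 0,"yaw": 0},
    {"x": 7.3,"y": 3.3,"z": 0,"yaw": 0},
    {"x": 7.3,"y": 3.3,"z": 0,"yaw": 0},
  ],
)

```text
clock: 18.6
eef_pos: [-0.1697, 0.9164, 0.3114]
tool_rot: [0.456, 0.863, 0.171, -0.135]
ft_force: [-0.0, 0.3, -2.4]
grip_width: 0.0485
grasp_force: 64.7
```

```bash
python3 st.py
```

```text
18.6 [-0.1697  0.9164  0.3114] [ 1.7543  0.9252  1.2711  1.4767 -0.0013  2.7269] r 0.932 tilt 25.210984268185733 az 100.34585901653557 
 [[-0.5473  0.8334 -0.0765]
 [ 0.7408  0.5249  0.419 ]
 [ 0.3894  0.1727 -0.9047]]
```

The lean is 25.2°. Back to a point 7 cm short of the focus along the line of sight.

>>> move_arm(
  motion=[
    {"x": -1.8,"y": 0.5,"z": -0.7,"yaw": 0},
    {"x": -5.5,"y": 1.6,"z": -2.1,"yaw": 1},
    {"x": -10,"y": 3,"z": -3.9,"yaw": 2},
    {"x": -15,"y": 4.4,"z": -5.8,"yaw": 4},
    {"x": -20,"y": 5.9,"z": -7.7,"yaw": 6},
    {"x": -25,"y": 7.4,"z": -9.7,"yaw": 8},
    {"x": -30,"y": 8.9,"z": -11.6,"yaw": 10},
    {"x": -35,"y": 10.3,"z": -13.5,"yaw": 12},
    {"x": -40,"y": 11.8,"z": -15.5,"yaw": 14},
    {"x": -45,"y": 13.3,"z": -17.4,"yaw": 16},
    {"x": -50,"y": 14.8,"z": -19.3,"yaw": 18},
    {"x": -55,"y": 16.2,"z": -21.3,"yaw": 20},
    {"x": -60,"y": 17.7,"z": -23.2,"yaw": 21},
    {"x": -65,"y": 19.2,"z": -25.2,"yaw": 22},
    {"x": -70,"y": 20.7,"z": -27.1,"yaw": 23},
    {"x": -75,"y": 22.1,"z": -29,"yaw": 23.9},
    {"x": -80,"y": 23.6,"z": -31,"yaw": 23.9},
    {"x": -85,"y": 25.1,"z": -32.9,"yaw": 23.9},
    {"x": -89,"y": 26.3,"z": -34.4,"yaw": 23.9},
    {"x": -91.1,"y": 26.9,"z": -35.2,"yaw": 23.9},
  ],
)

```text
clock: 21.1
eef_pos: [0.5827, 0.2334, 0.3227]
tool_rot: [0.625, 0.748, 0.145, -0.169]
ft_force: [-0.3, 0.2, -2.0]
grip_width: 0.0486
grasp_force: 64.6
```

>>> move_arm(
  motion=[
    {"x": 0,"y": 0,"z": 0,"yaw": 0},
    {"x": 0,"y": 0,"z": 0,"yaw": 0},
    {"x": 0,"y": 0,"z": 0,"yaw": 0},
  ],
)

```text
clock: 21.48
eef_pos: [0.5797, 0.236, 0.3226]
tool_rot: [0.624, 0.749, 0.144, -0.171]
ft_force: [-0.5, 0.0, -1.7]
grip_width: 0.0485
grasp_force: 64.6
```

```bash
python3 st.py
python3 - <<'E'
from h import *
np.set_printoptions(precision=2,suppress=True)
o=bot.get_obs();Rt=R.from_quat(o["tool_rot"]).as_matrix();L=np.array([.5666,.3137,.1407])
for el,h in ((65,-80.6),(64.6,-80.3)):
    el,h=np.radians([el,h]);d=np.array([np.cos(el)*np.cos(h),np.cos(el)*np.sin(h),np.sin(el)])
    F=L+.12*d;T=F-Rt@[-.0042,0,.0082];print("ang",np.degrees(np.arccos(-d@Rt[:,2])),"F",F*100,"shift cm",Rt.T@(T-o["eef_pos"])*100)
m=bot.camera_model("wrist");im=bot.camera("wrist");cv2.imwrite("pics/w6.png",im);np.save("w6.npy",m["world_from_camera"])
X=L+0*d;print("lens px",proj("wrist",[X],m))
E
```

```text
21.475 [0.5797 0.236  0.3226] [0.1742 0.4646 0.484  1.5911 0.4498 1.5633] r 0.626 tilt 25.770051017623903 az 100.08437953127827 
 [[-0.1631  0.9837 -0.0761]
 [ 0.8857  0.18    0.428 ]
 [ 0.4348  0.0024 -0.9005]]
ang 0.8240379441822118 F [57.49 26.37 24.95] shift cm [-0.23  0.    6.99]
ang 0.4055742038482463 F [57.53 26.3  24.91] shift cm [-0.31  0.03  6.99]
lens px [[187.31 281.87]]
```

The attitude error is now under 1°. Final approach along the line of sight.

>>> move_arm(
  motion=[
    {"x": -0.1,"y": 0,"z": 1,"yaw": 0},
    {"x": -0.1,"y": 0,"z": 3,"yaw": 0},
    {"x": -0.2,"y": 0,"z": 5,"yaw": 0},
    {"x": -0.2,"y": 0,"z": 6.5,"yaw": 0},
    {"x": -0.25,"y": 0,"z": 7,"yaw": 0},
    {"x": -0.25,"y": 0,"z": 7,"yaw": 0},
    {"x": -0.25,"y": 0,"z": 7,"yaw": 0},
    {"x": -0.25,"y": 0,"z": 7,"yaw": 0},
  ],
)

```text
clock: 22.52
eef_pos: [0.576, 0.2625, 0.2582]
tool_rot: [0.625, 0.748, 0.144, -0.17]
ft_force: [-0.0, -0.1, -2.0]
grip_width: 0.0485
grasp_force: 64.6
```

```bash
python3 st.py
python3 - <<'E'
from h import *
np.set_printoptions(precision=2,suppress=True)
im=bot.camera("wrist")
s=bot.camera("scene");t=bot.camera("top")
m=bot.camera_model("wrist");L=np.array([.5666,.3137,.1407])
o=bot.get_obs();Rt=R.from_quat(o["tool_rot"]).as_matrix();F=o["eef_pos"]+Rt@[-.0042,0,.0082];z=-Rt[:,2]
v=F-L;print("face",F,"dist",v@z,"lateral",np.linalg.norm(v-z*(v@z)),"lens px",proj("wrist",[L],m))
cv2.imwrite("pics/c7.png",np.hstack([cv2.resize(im,(400,300)),cv2.resize(s[120:240,320:440],(300,300),interpolation=cv2.INTER_CUBIC)]))
cv2.imwrite("pics/t7.png",t)
g0=cv2.imread("pics/top0.png")[185:235,120:175].astype(int);print("stand change",abs(t[185:235,120:175].astype(int)-g0).mean())
E
```

```text
22.525 [0.576  0.2625 0.2582] [0.218  0.4683 0.3251 1.4065 0.4492 1.614 ] r 0.633 tilt 25.761273377502686 az 99.98686694954652 
 [[-0.1614  0.984  -0.0754]
 [ 0.886   0.1781  0.428 ]
 [ 0.4346  0.0023 -0.9006]]
face [0.58 0.26 0.25] dist 0.11993441599265156 lateral 0.00014599903626532856 lens px [[203.44 281.24]]
stand change 28.920121212121213
```

View pics/c7.png

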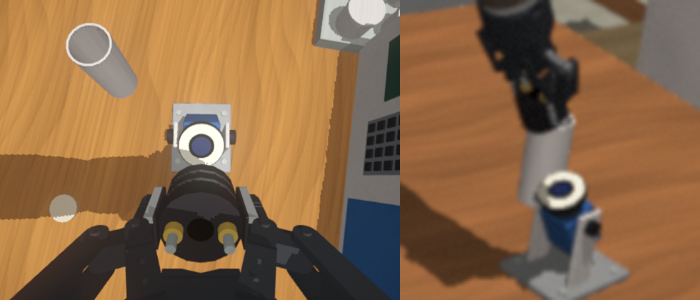

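The picture shows the lens at (283,204), within about 2 px of the prediction. The cap is square and centred above it, the stand is untouched, and the computed distance is 119.9 mm. I let it settle, then hand in.

>>> move_arm(
  motion=[
    {"x": 0,"y": 0,"z": 0,"yaw": 0},
    {"x": 0,"y": 0,"z": 0,"yaw": 0},
    {"x": 0,"y": 0,"z": 0,"yaw": 0},
    {"x": 0,"y": 0,"z": 0,"yaw": 0},
  ],
)

```text
clock: 23.18
eef_pos: [0.5755, 0.2627, 0.2575]
tool_rot: [0.625, 0.748, 0.143, -0.171]
ft_force: [0.5, 0.5, -1.7]
grip_width: 0.0482
grasp_force: 64.6
```

```bash
python3 -c "
from workcell import bot
o=bot.get_obs();print(o['clock'],o['eef_pos'],abs(o['joint_vel']).max());print(bot.job_done())"
```

```text
23.175 [0.57553607 0.26267669 0.25749655] 0.0016396260402440582
the job is handed in; nothing more can be done
None
```

I handed the job in at 23.2 s with the top cap held still in front of the inspection camera: by my measurements its underside is 120 mm from the lens, centred, square to within about 1°, and its drain holes are level. The dummy was still standing on its pedestal when I checked after the lift, and the last view showed the camera untouched; no verdict came back.

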